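# Clear the headphones and run the modelling board out to the pointer

### The arm

A 6-joint arm with a two-finger parallel gripper is mounted at the origin on the work surface. World frame = base frame: x ahead of the robot, y to its left, z up, the work surface at z = 0. Lengths are in mm, angles in rad, forces in N, time in s.
With the tool pointing down it reaches from about 150 to 775 mm from the base axis. Payload 6.1 kg.
Tool frame: the origin (TCP) lies at the very end of the fingers, on their centre line; the grasp point (between the pads) lies robot.grip_depth behind it (robot.grip_depth is the distance from the TCP to the grasp point, in mm); z points along the fingers, y is the direction in which the jaws open and shut (so a half turn about z gives the same grasp; the last joint's range is limited). The gripper opens to 85 mm and grips with 20 to 120 N. Pads are 22 mm wide; open, the fingers measure 114 mm over their backs; the gripper's body (76 mm by 85 mm) begins 54 mm behind the grasp point. The pads swing forward as they close: fully open they stand 13 mm farther back than shut.
Start: joints at [-1.187, 0.126, -0.04, 1.405, 0, 1.571], TCP at [196.577, -486.791, 208.895] pointing down, gripper open.
Joint ranges: [-2.72, 2.72], [-0.95, 1.95], [-1.27, 1.35], [-1.78, 2.02], [-1.46, 1.47], [-3.14, 3.14]. Speed limits (rad/s): [2.39, 2.39, 3.01, 3.14, 3.14, 3.14].

### API

Orientations are given as a 3x3 rotation matrix whose columns are the frame's x, y, z axes.
In Python, from station import robot, effector, optics, job_done gives the robot as it stands. Calls block until the motion is done:
- robot.goto(position, orientation): joint-space move of the TCP to a pose.
- robot.line_to(position, vel=150, attitude=None, stop_force=None): straight line of the TCP; attitude=None keeps the orientation; vel is the mean speed in mm/s. With stop_force (N) it stops when the force on the tool has changed by that much, and returns True; else False.
- robot.move_j(angles): joint-space move.
- effector.set_gripper(opening): finger opening in mm; the grip force is fixed at half the most; returns when the fingers have stopped.
- robot.pause(seconds).
- robot.ik(position, orientation): joint angles nearest the present ones, or None.
- robot.get_obs(): the state.
- optics.read_camera(name): name is "side" or "top"; returns the picture (420x560x3 uint8, blue, green, red); there is no depth.
- optics.get_calibration(name): a dict with "camera_matrix" (3x3 intrinsics, pixels), "view" (4x4, takes a point from world to camera coordinates). Camera axes: x right, y up, looking along -z (the intrinsics and any distortion apply to the point x, -y, -z); pixel columns grow to the right and rows downward; lengths in mm; the calibration is good to about 2 mm. A picture is of the moment at which its call begins. get_calibration takes no time and is no camera call.
A pose or a line that the arm cannot do raises robot.IKError and nothing moves.
- job_done(): hands the job in, once; it reports no verdict.
The state is a dict: "clock": time; "joint_pos": joint angles; "qvel": joint speeds; "joint_torque": joint torques, N m; "eef_pos": TCP position; "eef_rot": TCP orientation; "ft_force": force on the tool from outside, world axes, zero at the start; "torque": the same for the moment, N m; "finger_gap": finger opening in mm.
Only numpy, scipy, OpenCV 4.12 (cv2) and the standard library are available. Lean on these libraries where they do the work, as an engineer would, in place of code of your own. Each camera call takes 0.05 s, during which the arm holds its last target.

### The job

Take the headphones off the modelling board and hang them by their headband over the bar of the small rail. Then slide the board straight out over the free end of its jack stand, never lifting it off or letting it tip, until its outer edge, at the reclining figure's end, is level with the needle of the pointer gauge. The overhang is now too heavy to stay by itself, so finish while still holding the board there, flat on the stand; leave everything else on the table where it is.

Things in the scene. Friction and masses are not known exactly. Their poses are not given: they have to be found in the camera images.
- stand: Fixed green jack stand (scissor lift, does not move). Top plate 240 mm (its x) by 140 mm (its y), top face 100 mm above the table. Origin on the table under its centre; its +x is the outward direction, in which the board is to be slid, level.
- board: Loose plywood board 360 (its x) by 140 (y) by 12 mm, 0.5 to 0.85 kg, flat on the stand, +x nearly along the stand's +x. Origin: centre of its underside. Fixed on it: a reclining clay figure at x = +135 mm (66 by 100 mm, 51 mm tall) and a batten at x = -165 mm to hold it by. Centre of mass about 30 mm from the origin towards the figure: at the mark it tips unless held (1 to 6 N down at the batten).
- batten (a point): Centre of the top face of the batten across the board's inner end: 18 mm thick along the board's x, 70 mm long along its y, 30 mm high above the board's upper face (top 42 mm above the board's underside). 345 mm from board_edge along the board's x. Free all round: pinch it from above.
- board_edge (a point): Middle of the board's outer short edge (figure's end), on its upper face, 180 mm from the board's origin along its +x.
- gauge: Fixed pointer gauge beside the board's path: round base and post with a thin level needle. Axes parallel to the stand's. Origin on the table below the needle's tip; the post stands 60 mm to its +y. The mark is reached when board_edge has x = 0 in this frame; the board passes about 10 mm or more clear on the needle's -y side. The needle is 300 to 350 mm out from the stand's centre.
- needle (a point): Tip of the gauge's needle, 112 mm above the table.
- headphones: Rigid cordless headphones, 0.22 kg, standing on their cups on the board. Origin midway between the cups' undersides. Arch in the x-z plane: 168 wide (x), 56 deep (y), 155 mm tall, gap between cups 100 mm. Crown pad 64 (x) by 24 mm (y), 123 to 155 mm up; its flat underside rests on the bar. Pinch its 24 mm from above, near the top, so that the fingertips clear the bar.
- crown (a point): Centre of the top face of the headphones' crown pad; 32 mm above the pad's underside, 155 mm above the undersides of the cups.
- rail: Fixed rail on a wooden base (70 by 150 by 10 mm): a steel bar of 12 mm diameter, 144 mm long along its y, on two 12 mm posts at y = -62 and +62 mm. Top of bar 150 mm above the table. Origin on the table under the bar's middle. Hung headphones have their y along the bar, crown 182 mm above the table, a cup on each side.
- bar_mid (a point): Middle of the bar, on its top line, 150 mm above the table.
- figurine: Bystander, to be left where it stands; origin at the centre of its underside. Loose plaster seated figure, 60 mm wide, 121 mm tall.
- bust: Bystander, to be left where it stands; origin at the centre of its underside. Loose plaster bust, 76 mm wide, 129 mm tall.
- spatula: Bystander, to be left where it stands; origin at the centre of its underside. Loose modelling spatula, 200 mm long, lying.
- brush: Bystander, to be left where it stands; origin at the centre of its underside. Loose brush, 180 mm long, lying.
- mug: Bystander, to be left where it stands; origin at the centre of its underside. Loose white mug, 80 mm wide, 90 mm tall.
- jar: Bystander, to be left where it stands; origin at the centre of its underside. Loose amber glass jar, 64 mm wide, 85 mm tall.
- torso: Bystander, to be left where it stands; origin at the centre of its underside. Loose terracotta torso, 44 mm wide, 75 mm tall.

How it is judged:
By the outcome, as a careful person would: the job done as asked, in the order asked, and still so for the second after the job is handed in, while the arm keeps its last pose, push and grip.
It also fails if it takes over 56 s, if anything falls off the work surface, if the arm or the gripper's body presses on something with over 40 N, if the wrist force passes 120 N, or if a joint passes its speed limit or range.

## Working session

There is one attempt and no reset: what is moved stays moved. The work goes in short steps, each a Python script; the robot and the scene stay as the last script left them, time stands still between calls to the robot, and variables do not carry over. Pictures are saved under pics/ and viewed, and the job is handed in when it is done.

```bash
ls; mkdir -p pics; python3 - <<'E'
from station import robot, effector, optics
import cv2,numpy as np
print(robot.grip_depth); o=robot.get_obs(); print(o)
for n in ("side","top"):
    im=optics.read_camera(n); cv2.imwrite(f"pics/{n}0.png",im); print(n,optics.get_calibration(n))
E
```

```text
pics
18.700000000000003
{'clock': 0.0, 'joint_pos': array([-1.18703009e+00,  1.26367646e-01, -4.06208524e-02,  1.40540263e+00,
       -2.56364039e-05,  1.57077232e+00]), 'qvel': array([-1.20387595e-03,  1.30575032e-03,  3.96408089e-04, -8.70575302e-04,
        4.98138289e-04,  9.68842397e-06]), 'joint_torque': array([ 1.77130623e-03, -4.35920727e+01,  3.52920735e+01,  1.73828937e-02,
        6.62181196e-05,  9.03793648e-06]), 'eef_pos': array([ 196.3913767 , -486.39620307,  208.12910369]), 'eef_rot': array([[ 9.27252073e-01,  3.74437188e-01, -6.20889075e-04],
       [ 3.74437702e-01, -9.27250909e-01,  1.46919669e-03],
       [-2.55980817e-05, -1.59479996e-03, -9.99998728e-01]]), 'ft_force': array([ 0.02877851, -0.18991474, -0.31430407]), 'torque': array([ 0.04112404, -0.01016503, -0.0127833 ]), 'finger_gap': 85.28501305549705}
side {'camera_matrix': array([[512.51081496,   0.        , 298.54403092],
       [  0.        , 512.51081496, 210.48366069],
       [  0.        ,   0.        ,   1.        ]]), 'view': array([[ 9.92088602e-01, -1.25287516e-01, -7.95263288e-03,
        -4.99118216e+02],
       [ 8.71770459e-02,  6.41957758e-01,  7.61767943e-01,
        -1.94595895e+02],
       [-9.03347588e-02, -7.56434581e-01,  6.47801171e-01,
        -1.42093161e+03],
       [ 0.00000000e+00,  0.00000000e+00,  0.00000000e+00,
         1.00000000e+00]])}
top {'camera_matrix': array([[493.21059918,   0.        , 262.50966879],
       [  0.        , 493.21059918, 209.75438343],
       [  0.        ,   0.        ,   1.        ]]), 'view': array([[-2.84827245e-04, -9.99997611e-01,  2.16745057e-03,
         1.14099257e+01],
       [ 9.95039872e-01, -6.78034164e-05,  9.94768758e-02,
        -5.32527517e+02],
       [-9.94764911e-02,  2.18503346e-03,  9.95037514e-01,
        -1.44731584e+03],
       [ 0.00000000e+00,  0.00000000e+00,  0.00000000e+00,
         1.00000000e+00]])}
```

View pics/side0.png

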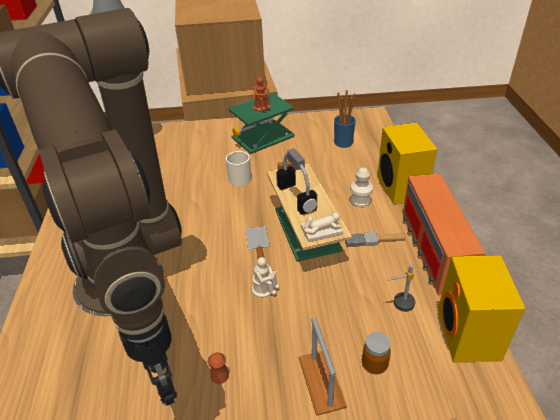

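View pics/top0.png

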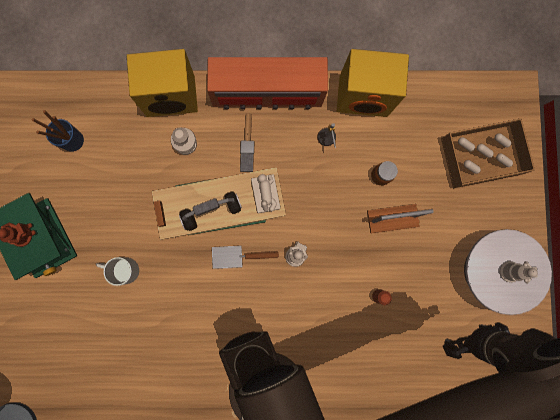

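The side view shows the board at about (310,210), the rail at (325,370) and the gauge at (405,290). In the top view they are at (218,203), (400,215) and (325,138). I'll enlarge both.

```bash
python3 - <<'E'
import cv2
t=cv2.imread("pics/top0.png"); s=cv2.imread("pics/side0.png")
def crop(im,x0,y0,x1,y1,k,n): cv2.imwrite(n,cv2.resize(im[y0:y1,x0:x1],None,fx=k,fy=k,interpolation=cv2.INTER_CUBIC))
crop(t,145,160,295,250,5,"pics/t_board.png")
crop(t,300,110,440,240,4.5,"pics/t_rail.png")
crop(s,255,140,375,260,5,"pics/s_board.png")
crop(s,290,250,430,420,3.5,"pics/s_rail.png")
E
```

```text
(no output)
```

View pics/t_board.png

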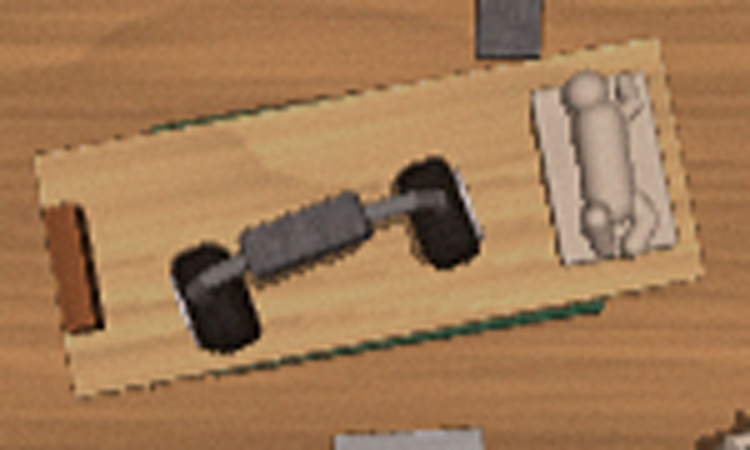

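View pics/t_rail.png

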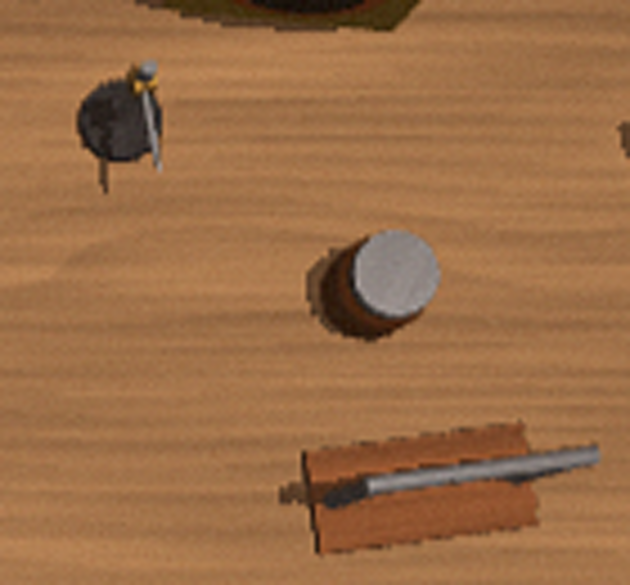

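View pics/s_board.png

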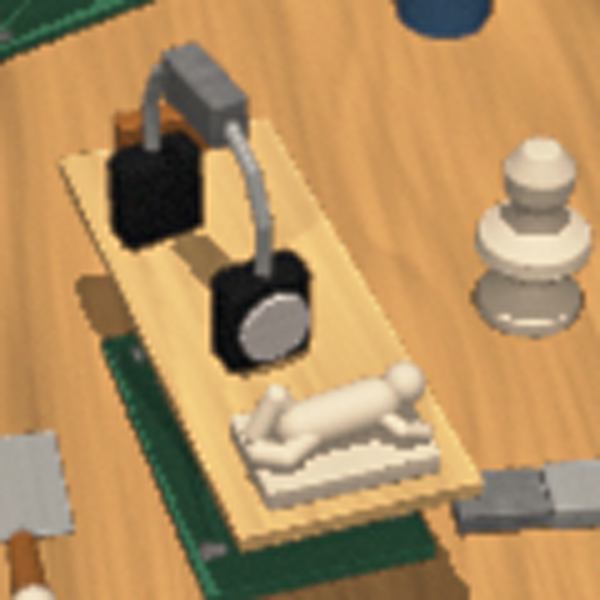

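View pics/s_rail.png

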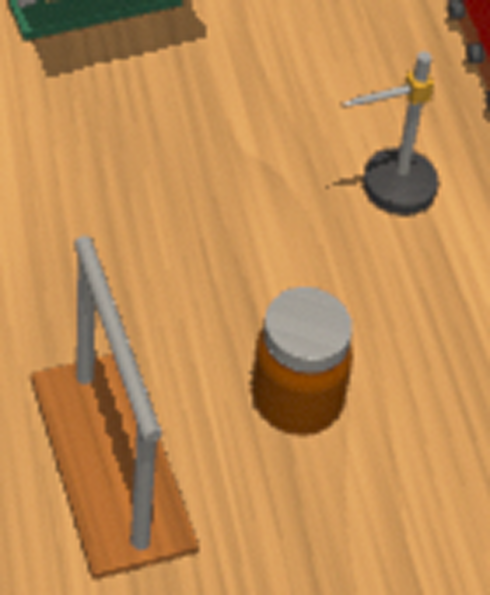

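```bash
cat > h.py <<'E'
import numpy as np, cv2
from station import optics
C={n:optics.get_calibration(n) for n in("side","top")}
def ray(n,px):
    K,V=C[n]["camera_matrix"],C[n]["view"]
    d=np.linalg.inv(K)@np.array([px[0],px[1],1.]); d=np.array([d[0],-d[1],-d[2]])
    R=V[:3,:3]; return -R.T@V[:3,3], R.T@d/np.linalg.norm(d)
def onz(n,px,z):
    o,d=ray(n,px); return o+d*(z-o[2])/d[2]
def tri(ps,pt):
    o1,d1=ray("side",ps);o2,d2=ray("top",pt)
    t=np.linalg.lstsq(np.c_[d1,-d2],o2-o1,rcond=None)[0]
    a=o1+d1*t[0];b=o2+d2*t[1]; return (a+b)/2,np.linalg.norm(a-b)
def proj(n,p):
    K,V=C[n]["camera_matrix"],C[n]["view"]
    c=V[:3,:3]@np.asarray(p,float)+V[:3,3]; q=K@np.array([c[0],-c[1],-c[2]]); return q[:2]/q[2]
E
python3 - <<'E'
from h import *
np.set_printoptions(precision=1,suppress=True)
T=lambda x,y:(x/5+145-.4,y/5+160-.4)
R=lambda x,y:(x/4.5+300-.4,y/4.5+110-.4)
S=lambda x,y:(x/5+255-.4,y/5+140-.4)
Q=lambda x,y:(x/3.5+290-.4,y/3.5+250-.4)
print("needle",tri(Q(345,104),R(160,170)), "clamp",tri(Q(412,91),R(146,82)))
print("needle z112",onz("side",Q(345,104),112),onz("top",R(160,170),112))
bs=[Q(83,240),Q(150,430)];bt=[R(365,487),R(598,453)]
for a,b in zip(bs,bt): print("bar",tri(a,b),onz("side",a,150),onz("top",b,150))
print("board corners top z112",*[onz("top",T(*p),112)[:2] for p in[(38,155),(658,40),(702,272),(78,395)]])
print("board corners side",*[onz("side",S(*p),112)[:2] for p in[(60,158),(265,120),(482,487),(243,545)]])
print("crown",tri(S(204,80),T(302,230)),onz("side",S(204,80),267),onz("top",T(302,230),267))
print("cups top", onz("top",T(215,297),112+60),onz("top",T(438,212),112+60))
for n,k in(("top",0),("side",0)):
    hsv=cv2.cvtColor(cv2.imread(f"pics/{n}0.png"),cv2.COLOR_BGR2HSV)
    for p in ([(170,200),(240,180),(300,200),(220,225),(260,222)] if n=="top" else [(300,192),(330,200),(250,200),(285,225),(330,250)]): print(n,p,hsv[p[1],p[0]])
E
```

```text
needle (array([ 701.6, -194.9,  117.1]), np.float64(0.16976035278793583)) clamp (array([ 755.9, -186.8,  114.7]), np.float64(5.956940176868241))
needle z112 [ 703.4 -190.5  112. ] [ 702.7 -195.7  112. ]
bar (array([ 498. , -311.9,  148.6]), np.float64(0.2787000326222969)) [ 497.7 -313.   150. ] [ 498.  -311.5  150. ]
bar (array([ 517. , -452.9,  152.5]), np.float64(2.9256291772655643)) [ 515.9 -451.4  150. ] [ 518.7 -453.9  150. ]
board corners top z112 [578.4 323. ] [644.2 -27.4] [512.  -51.7] [442.9 297.6]
board corners side [440.7 303.5] [574.6 327. ] [643.2 -28.7] [509.4 -55.6]
crown (array([517.7, 156. , 263.9]), np.float64(3.10072146077116)) [515.6 151.3 267. ] [518.9 155.6 267. ]
cups top [493.  212.8 172. ] [539.   93.3 172. ]
top (170, 200) [ 15 123 185]
top (240, 180) [ 16 125 184]
top (300, 200) [ 13 141 157]
top (220, 225) [ 18 117 190]
top (260, 222) [ 71 109  77]
side (300, 192) [ 18 128 146]
side (330, 200) [ 18 132 224]
side (250, 200) [ 16 143 194]
side (285, 225) [ 71 113  63]
side (330, 250) [ 70 118  65]
```

```bash
python3 - <<'E'
from h import *
np.set_printoptions(precision=2,suppress=True)
def fit(n,pts,z):
    P=np.array([onz(n,p,z)[:2] for p in pts]); 
    # robust line fit
    vx,vy,x0,y0=cv2.fitLine(P.astype(np.float32),cv2.DIST_HUBER,0,0.5,0.01).ravel()
    if vy>0: vx,vy=-vx,-vy
    return np.array([vx,vy]),np.array([x0,y0]),np.degrees(np.arctan2(vy,vx))
for n in("top","side"):
    im=cv2.imread(f"pics/{n}0.png"); hsv=cv2.cvtColor(im,cv2.COLOR_BGR2HSV)
    g=cv2.inRange(hsv,(45,50,25),(90,255,255))
    if n=="top":
        b=cv2.inRange(hsv,(14,60,172),(24,132,255)); 
        pts=[(x,np.max(np.where(g[215:245,x])[0])+215.5) for x in range(200,262) if g[215:245,x].any()]
        print("stand lower edge",fit(n,pts,100))
        pts=[(x,np.min(np.where(g[170:195,x])[0])+169.5) for x in range(176,202) if g[170:195,x].any()]
        print("stand upper edge",fit(n,pts,100))
        b=cv2.medianBlur(b,3)
        vis=b.copy()
        lo=[];up=[]
        for x in range(165,275):
            c=np.where(b[160:245,x])[0]
            if len(c): up.append((x,c.min()+159.5)); lo.append((x,c.max()+160.5))
        print("board up",fit(n,up,112)); print("board lo",fit(n,lo,112))
        cv2.imwrite("pics/mb.png",cv2.resize(np.hstack([b[150:250,140:300],g[150:250,140:300]]),None,fx=2.5,fy=2.5))
    else:
        pts=[]
        for y in range(212,256):
            c=np.where(g[y,268:345])[0]
            if len(c): pts.append((c.min()+267.5,y))
        print("stand left",fit(n,pts,100)); 
        print("corners",onz(n,(295.6,259),100),onz(n,(341.6,250.6),100))
E
```

```text
stand lower edge (array([ 0.17, -0.99], dtype=float32), array([477.37,  87.31], dtype=float32), np.float32(-80.28161))
stand upper edge (array([-0.99, -0.11], dtype=float32), array([597.59, 252.49], dtype=float32), np.float32(-173.53163))
board up (array([ 0.19, -0.98], dtype=float32), array([615.38, 132.44], dtype=float32), np.float32(-78.92857))
board lo (array([ 0.19, -0.98], dtype=float32), array([474.55, 131.9 ], dtype=float32), np.float32(-79.0333))
stand left (array([ 0.17, -0.99], dtype=float32), array([469.29,  24.4 ], dtype=float32), np.float32(-80.487076))
corners [486.14 -79.18 100.  ] [611.11 -64.65 100.  ]
```

View pics/mb.png

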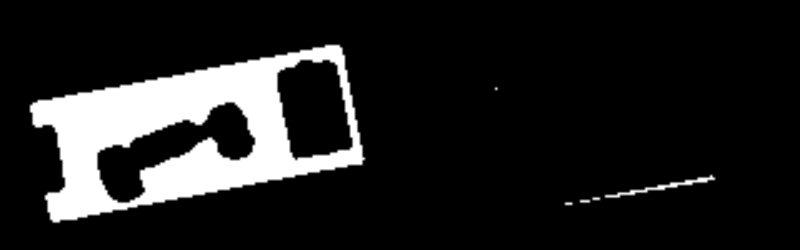

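```bash
cat >> h.py <<'E'
def Rdown(yaw):
    # tool z down, tool y at angle yaw in world
    y=np.array([np.cos(yaw),np.sin(yaw),0]); z=np.array([0,0,-1.]); return np.c_[np.cross(y,z),y,z]
E
python3 - <<'E'
from h import *
from station import robot
np.set_printoptions(precision=2,suppress=True)
R=lambda x,y:(x/4.5+300-.4,y/4.5+110-.4)
print("jar",onz("top",R(397,273),85),"torso",onz("top",(381,296),75), "figurine",onz("top",(296,252),100))
print("cam",ray("top",(0,0))[0])
print("stand corner top",onz("top",(605/5+144.6,308/5+159.6),100))
print("now yaw",np.degrees(np.arctan2(*robot.get_obs()["eef_rot"][[1,0],1])))
D=np.radians
for nm,p,a in (("crown",(517.5,154,242),20.4),("crown hi",(517.5,154,330),20.4),("rail",(507.7,-382.4,240),-82.1),("rail hi",(507.7,-382.4,330),-82.1),("bat",(512,298,125),-79),("batend",(541,128,125),-79)):
    for f in (0,180): 
        q=robot.ik(np.array(p,float),Rdown(D(a+f))); print(nm,a+f,q)
E
```

```text
jar [ 641.51 -351.24   85.  ] torso [ 281.39 -325.18   75.  ] figurine [405.67 -82.76 100.  ]
cam [ 385.92   14.54 1493.08]
stand corner top [492.61   2.73 100.  ]
now yaw -68.00848586851859
crown 20.4 [0.29 0.16 0.07 1.48 0.   1.5 ]
crown 200.4 [ 0.29  0.16  0.07  1.48  0.   -1.64]
crown hi 20.4 [0.29 0.19 0.31 1.69 0.   1.5 ]
crown hi 200.4 [ 0.29  0.19  0.31  1.69  0.   -1.64]
rail -82.1 [-0.65  0.35  0.31  1.53  0.    2.36]
rail 97.9 [-0.65  0.35  0.31  1.53  0.   -0.78]
rail hi -82.1 [-0.65  0.4   0.59  1.76  0.    2.36]
rail hi 97.9 [-0.65  0.4   0.59  1.76  0.   -0.78]
bat -79 [ 0.53  0.26 -0.05  1.25  0.   -2.81]
bat 101 [ 0.53  0.26 -0.05  1.25  0.    0.34]
batend -79 [ 0.23  0.2  -0.14  1.23  0.   -3.1 ]
batend 101 [ 0.23  0.2  -0.14  1.23  0.    0.04]
```

```bash
python3 - <<'E'
from h import *
from station import robot,effector,optics
np.set_printoptions(precision=2,suppress=True)
D=np.radians
Rg=Rdown(D(20.4)); p=np.array([517.5,154,0.])
robot.goto(p+[0,0,315],Rg); print(robot.get_obs()["clock"])
print(robot.line_to(p+[0,0,243],vel=120,stop_force=8)); 
effector.set_gripper(10); o=robot.get_obs(); print(o["clock"],o["finger_gap"],o["eef_pos"],o["ft_force"])
robot.line_to(p+[0,0,335],vel=120); o=robot.get_obs(); print(o["clock"],o["finger_gap"],o["eef_pos"],o["ft_force"])
for n in("side","top"): cv2.imwrite(f"pics/{n}1.png",optics.read_camera(n))
a=cv2.imread("pics/side1.png")[100:260,230:400];b=cv2.imread("pics/top1.png")[140:300,130:300]
cv2.imwrite("pics/c1.png",cv2.resize(np.hstack([a,b]),None,fx=2.3,fy=2.3,interpolation=cv2.INTER_CUBIC))
E
```

```text
2.6667
False
4.0833 19.534828500418858 [517.86 154.13 243.58] [0.75 0.01 3.59]
5.0 18.939424720561025 [517.29 153.93 334.  ] [ 0.25  0.18 -1.4 ]
```

View pics/c1.png

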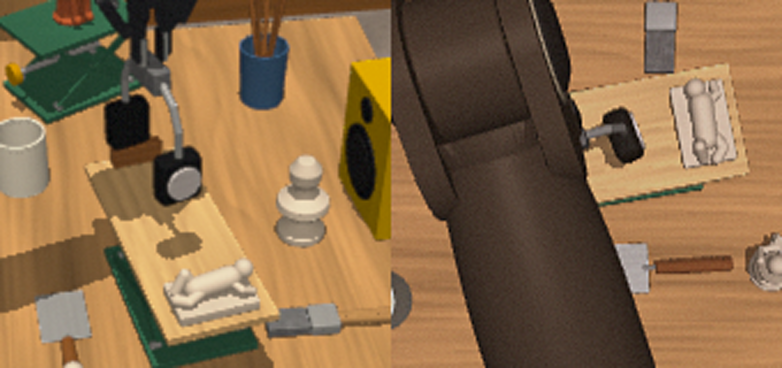

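Side view: the headphones hang level from the gripper, with the cups at about (285,152) and (308,177), and the board has not moved. Next is the rail.

```bash
python3 - <<'E'
from h import *
from station import robot,effector,optics
np.set_printoptions(precision=2,suppress=True)
D=np.radians
Rg=Rdown(D(-82.1)); p=np.array([507.7,-382.4,0.])
robot.goto(p+[0,0,335],Rg); print(robot.get_obs()["clock"])
robot.line_to(p+[0,0,185],vel=150)
o=robot.get_obs(); print(o["clock"],o["finger_gap"],o["eef_pos"],o["ft_force"])
for n in("side","top"): cv2.imwrite(f"pics/{n}2.png",optics.read_camera(n))
a=cv2.imread("pics/side2.png")[270:420,250:430];b=cv2.imread("pics/top2.png")[120:270,310:490]
cv2.imwrite("pics/c2s.png",cv2.resize(a,None,fx=4,fy=4,interpolation=cv2.INTER_CUBIC))
cv2.imwrite("pics/c2t.png",cv2.resize(b,None,fx=4,fy=4,interpolation=cv2.INTER_CUBIC))
E
```

```text
7.0417
8.1917 18.905399197750146 [ 508.22 -382.56  186.19] [ 0.5   0.66 -2.39]
```

View pics/c2s.png

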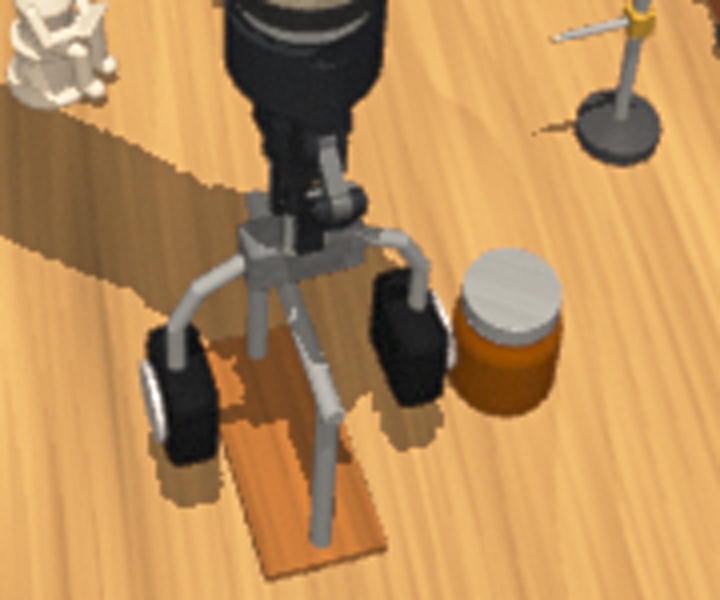

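View pics/c2t.png

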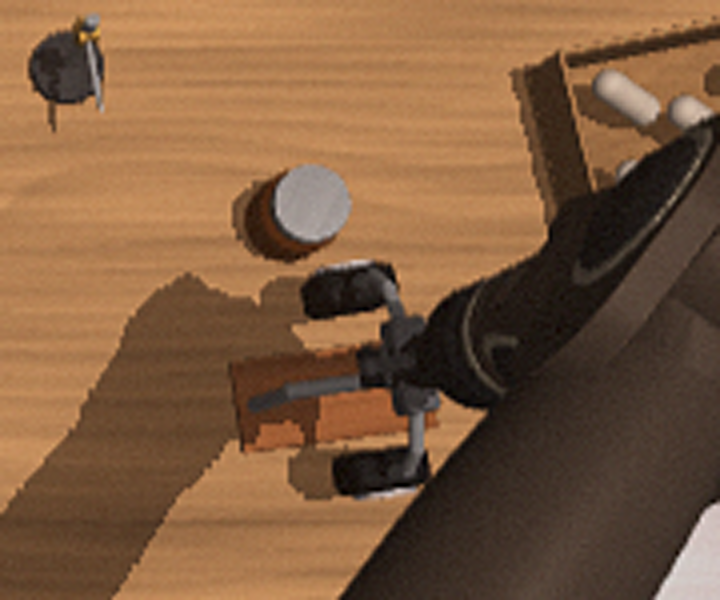

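```bash
python3 - <<'E'
from h import *
np.set_printoptions(precision=1,suppress=True)
T=lambda x,y:(x/4+310-.4,y/4+120-.4); S=lambda x,y:(x/4+250-.4,y/4+270-.4)
# arm stubs where they enter the cups, both views
for nm,s,t in (("-x cup top",(180,362),(411,470)),("+x cup top",(420,300),(386,282))):
    print(nm,tri(S(*s),T(*t)))
for z in (100,120):
  print(z,[onz("top",T(*q),z)[:2] for q in((350,290),(382,470))],[onz("side",S(*q),z-15)[:2] for q in((182,395),(410,337))])
print("bar at y=-382", 507.7)
E
```

```text
-x cup top (array([ 445.6, -401.8,  132.6]), np.float64(0.9752337962376696))
+x cup top (array([ 575.7, -386. ,  140.5]), np.float64(0.16712597718214692))
100 [array([ 575.7, -372.2]), array([ 447.5, -391.3])] [array([ 446.9, -391.2]), array([ 576.6, -371.5])]
120 [array([ 573. , -366.6]), array([ 446.6, -385.5])] [array([ 445.6, -403.9]), array([ 572.7, -384.6])]
bar at y=-382 507.7
```

Cup midpoint is about 2.5 mm toward +x of the bar line, so I shift by that and lower.

```bash
python3 - <<'E'
from h import *
from station import robot,effector,optics
np.set_printoptions(precision=2,suppress=True)
p=np.array([505.2,-382.1,0.])
robot.line_to(p+[0,0,170],vel=60); 
hit=robot.line_to(p+[0,0,153],vel=25,stop_force=3)
o=robot.get_obs(); print(hit,o["clock"],o["finger_gap"],o["eef_pos"],o["ft_force"])
cv2.imwrite("pics/side3.png",optics.read_camera("side")); cv2.imwrite("pics/top3.png",optics.read_camera("top"))
a=cv2.imread("pics/side3.png")[290:420,260:400];b=cv2.imread("pics/top3.png")[150:280,350:490]
cv2.imwrite("pics/c3.png",cv2.resize(np.hstack([a,b]),None,fx=2.8,fy=2.8,interpolation=cv2.INTER_CUBIC))
E
```

```text
True 9.2 19.010424302273513 [ 505.32 -382.19  158.53] [-0.37  0.81  4.38]
```

View pics/c3.png

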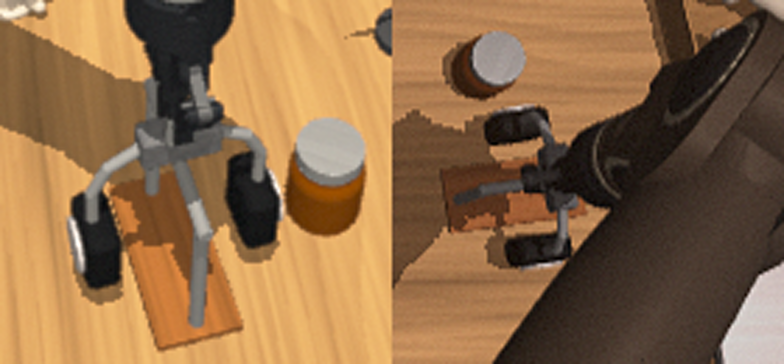

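Contact came at TCP z = 158.5, against 158.6 predicted, and a cup is on each side of the bar. I'll release, lift and look.

```bash
python3 - <<'E'
from h import *
from station import robot,effector,optics
np.set_printoptions(precision=2,suppress=True)
effector.set_gripper(50); o=robot.get_obs(); print(o["finger_gap"],o["eef_pos"],o["ft_force"])
p=o["eef_pos"]; robot.line_to(p+[0,0,70],vel=100)
robot.goto(np.array([512,298,260.]),Rdown(np.radians(101)))
o=robot.get_obs(); print(o["clock"],o["eef_pos"],o["joint_pos"])
for n in("side","top"): cv2.imwrite(f"pics/{n}4.png",optics.read_camera(n))
a=cv2.imread("pics/side4.png")[290:420,260:400];b=cv2.imread("pics/top4.png")[150:280,350:490]
cv2.imwrite("pics/c4.png",cv2.resize(np.hstack([a,b]),None,fx=2.8,fy=2.8,interpolation=cv2.INTER_CUBIC))
E
```

```text
50.084814723901985 [ 504.7  -381.71  156.92] [-0.07 -0.54  0.16]
12.9667 [512.3  297.42 259.91] [ 0.53  0.27  0.24  1.55 -0.    0.34]
```

View pics/c4.png

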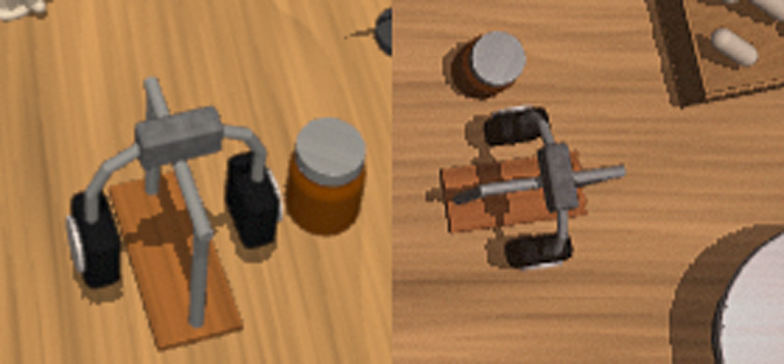

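View pics/side4.png

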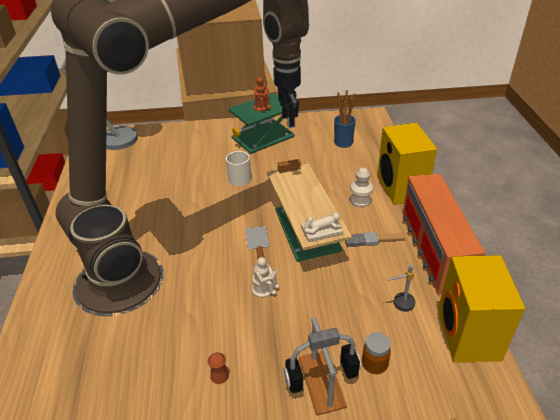

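View pics/top4.png

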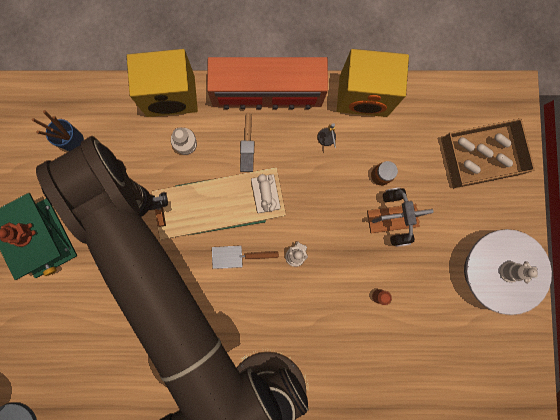

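Headphones hang level on the bar, with the pad at about (323,339) in the side view and (410,210) in the top view. Now the batten.

```bash
python3 - <<'E'
from h import *
from station import robot,effector,optics
np.set_printoptions(precision=2,suppress=True)
T=lambda x,y:(x/5+145-.4,y/5+160-.4)
print("batten top",onz("top",T(72,268),142))
im=cv2.imread("pics/side4.png"); cv2.imwrite("pics/s4b.png",cv2.resize(im[130:260,240:400],None,fx=4.5,fy=4.5,interpolation=cv2.INTER_CUBIC))
im=cv2.imread("pics/top4.png"); cv2.imwrite("pics/t4b.png",cv2.resize(im[120:250,140:350],None,fx=3.8,fy=3.8,interpolation=cv2.INTER_CUBIC))
E
```

```text
batten top [511.48 296.21 142.  ]
```

View pics/s4b.png

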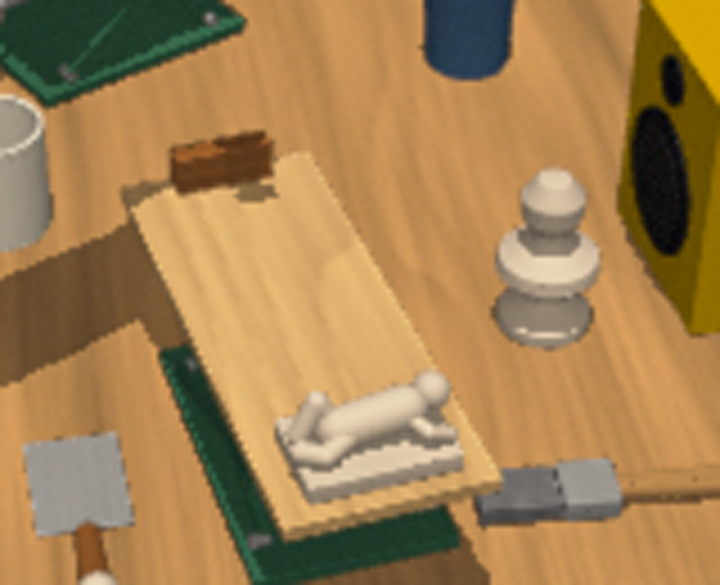

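View pics/t4b.png

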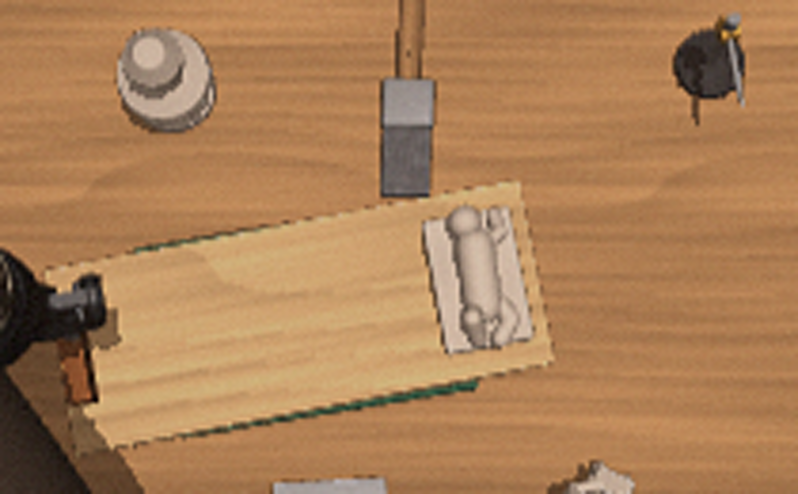

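Board and batten agree with the first measurement: batten at (512,297) by casting onto z = 142. Descending and pinching.

```bash
python3 - <<'E'
from h import *
from station import robot,effector,optics
np.set_printoptions(precision=2,suppress=True)
p=np.array([511.8,297,0.])
robot.line_to(p+[0,0,150],vel=150)
hit=robot.line_to(p+[0,0,116.5],vel=60,stop_force=6)
o=robot.get_obs(); print(hit,o["clock"],o["eef_pos"],o["ft_force"])
effector.set_gripper(5)
o=robot.get_obs(); print(o["clock"],o["finger_gap"],o["eef_pos"],o["ft_force"],o["torque"])
for n in("side","top"): cv2.imwrite(f"pics/{n}5.png",optics.read_camera(n))
a=cv2.imread("pics/side5.png")[100:260,230:400];b=cv2.imread("pics/top5.png")[120:280,130:300]
cv2.imwrite("pics/c5.png",cv2.resize(np.hstack([a,b]),None,fx=2.3,fy=2.3,interpolation=cv2.INTER_CUBIC))
E
```

```text
False 14.6583 [511.78 296.99 116.46] [ 0.25 -0.33 -0.85]
15.0917 14.783541757861745 [512.05 298.08 117.44] [-0.73  4.65  3.95] [ 0.87  0.36 -0.01]
```

View pics/c5.png

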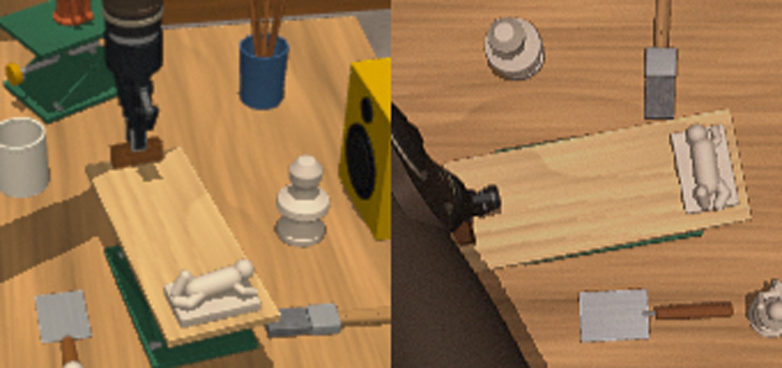

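Pinched: gap 14.8, 4–5 N downward press, and batten centre (512.1,298.1) puts the edge at (577.9,−40.6), which matches the camera. Now I slide most of the way along the stand's axis.

```bash
python3 - <<'E'
from h import *
from station import robot,effector,optics
np.set_printoptions(precision=2,suppress=True)
a=np.radians(-80.4); u=np.array([np.cos(a),np.sin(a),0])
p=np.array([511.8,297,115.7])
for s in (50,100,150):
    robot.line_to(p+u*s,vel=50); o=robot.get_obs()
    print(s,o["clock"],o["finger_gap"],o["eef_pos"],o["ft_force"],o["torque"])
for n in("side","top"): cv2.imwrite(f"pics/{n}6.png",optics.read_camera(n))
a=cv2.imread("pics/side6.png")[150:330,260:440];b=cv2.imread("pics/top6.png")[110:250,160:350]
cv2.imwrite("pics/s6.png",cv2.resize(a,None,fx=3.3,fy=3.3,interpolation=cv2.INTER_CUBIC))
cv2.imwrite("pics/t6.png",cv2.resize(b,None,fx=4,fy=4,interpolation=cv2.INTER_CUBIC))
E
```

```text
50 16.3417 14.764268782749904 [520.93 249.75 117.4 ] [-1.62  7.45  8.2 ] [ 1.66  0.32 -0.03]
100 17.4917 14.3909740708901 [529.3  200.45 117.41] [-1.55  6.87  8.81] [1.73 0.28 0.05]
150 18.6417 14.29709450156522 [537.59 151.14 117.41] [-1.67  7.41  8.59] [1.86 0.3  0.07]
```

View pics/s6.png

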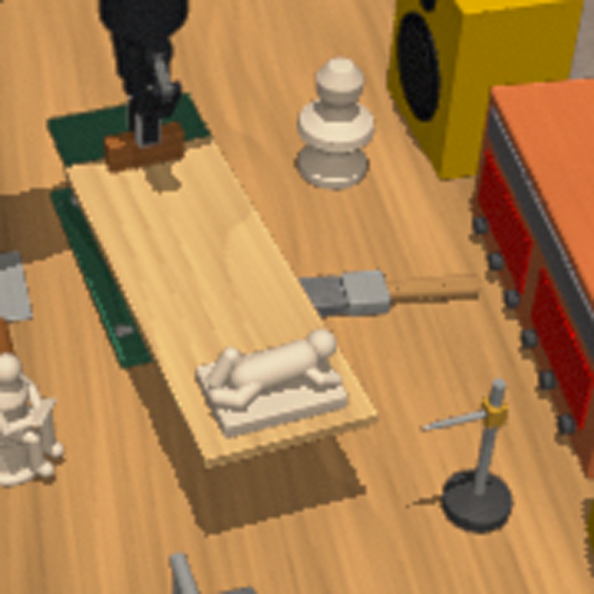

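View pics/t6.png

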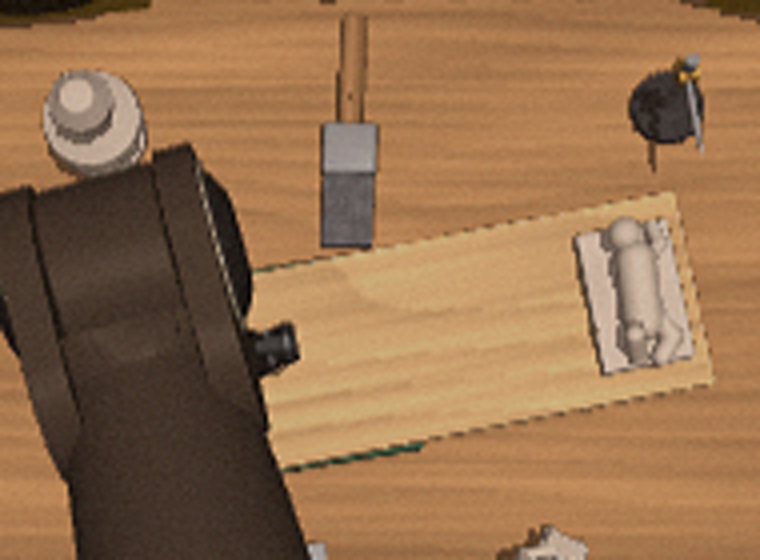

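```bash
cat > edge.py <<'E'
from h import *
np.set_printoptions(precision=2,suppress=True)
a=np.radians(-80.4); u=np.array([np.cos(a),np.sin(a)]); 
def front_top(f,x0,x1,y0,y1):
    hsv=cv2.cvtColor(cv2.imread(f),cv2.COLOR_BGR2HSV)
    b=cv2.medianBlur(cv2.inRange(hsv,(14,60,172),(24,132,255)),3)
    P=[]
    for y in range(y0,y1):
        c=np.where(b[y,x0:x1])[0]
        if len(c): P.append(onz("top",(c.max()+x0+.5,y),112)[:2])
    P=np.array(P,np.float32); vx,vy,mx,my=cv2.fitLine(P,cv2.DIST_HUBER,0,.5,.01).ravel()
    return (mx,my),np.degrees(np.arctan2(vy,vx)),len(P)
E
python3 - <<'E'
from edge import *
S=lambda x,y:(x/3.3+260-.35,y/3.3+150-.35); T=lambda x,y:(x/4+160-.4,y/4+110-.4)
m,ang,n=front_top("pics/top6.png",310,350,162,203); print("front top",m,ang,n,"u:",np.dot(m,u))
cs=[onz("side",S(*q),112)[:2] for q in((208,459),(376,411))]; ct=[onz("top",T(*q),112)[:2] for q in((672,194),(713,381))]
print("corners side",cs,np.mean(cs,0),np.mean(cs,0)@u); print("corners top",ct,np.mean(ct,0),np.mean(ct,0)@u)
ns=onz("side",S(424,428),112);nt=onz("top",T(702,150),112)
print("needle",ns,ns[:2]@u,nt,nt[:2]@u,tri(S(424,428),T(702,150)))
k=np.array([603.4,-187.6]);print("kin edge",k@u)
for f,n in(("pics/side6.png","side"),("pics/top6.png","top")):
    im=cv2.imread(f); c=proj(n,(702,-194,112)).astype(int); z=im[c[1]-25:c[1]+25,c[0]-25:c[0]+25]; cv2.imwrite(f"pics/n_{n}.png",cv2.resize(z,None,fx=8,fy=8,interpolation=cv2.INTER_NEAREST)); print(n,c-25)
a=cv2.imread("pics/n_side.png");b=cv2.imread("pics/n_top.png");cv2.imwrite("pics/n.png",np.hstack([a,b]))
E
```

```text
front top (np.float32(602.7255), np.float32(-189.07492)) 11.193688 41 u: 286.94290287632555
corners side [array([ 537.99, -199.26]), array([ 671.73, -169.09])] [ 604.86 -184.17] 282.46685572931494
corners top [array([ 671.65, -173.71]), array([ 537.86, -200.8 ])] [ 604.76 -187.25] 285.48560341820894
needle [ 703.3  -190.62  112.  ] 305.2386506886246 [ 703.51 -195.52  112.  ] 310.1084561578841 (array([ 702.04, -194.74,  116.82]), np.float64(0.6950084330405413))
kin edge 285.60111832292273
side [362 255]
top [309 122]
```

View pics/n.png

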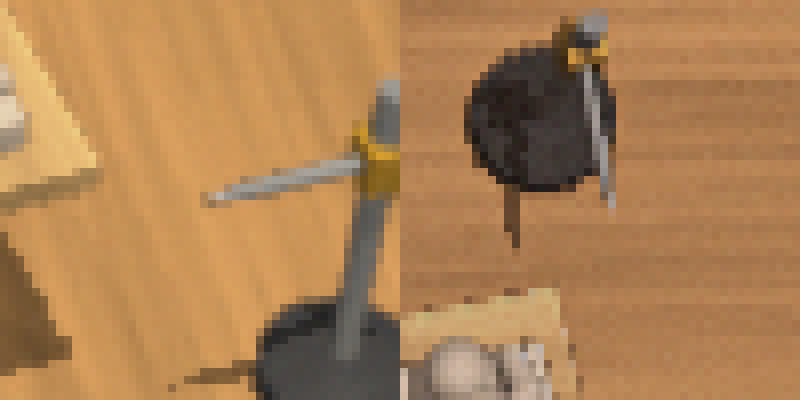

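The board is flat and 23–24 mm short of the needle in both views. Advancing 20 mm, then measuring again.

```bash
python3 - <<'E'
from edge import *
from station import robot,effector,optics
p=np.array([511.8,297,115.7])
robot.line_to(p+np.r_[u,0]*170,vel=40); o=robot.get_obs()
print(o["clock"],o["finger_gap"],o["eef_pos"],o["ft_force"],o["torque"])
print("kin edge u",(o["eef_pos"][:2]+345*np.array([np.cos(np.radians(-79)),np.sin(np.radians(-79))]))@u)
for n in("side","top"): cv2.imwrite(f"pics/{n}7.png",optics.read_camera(n))
a=cv2.imread("pics/side7.png")[255:310,310:410];b=cv2.imread("pics/top7.png")[135:215,300:350]
cv2.imwrite("pics/s7.png",cv2.resize(a,None,fx=8,fy=8,interpolation=cv2.INTER_NEAREST))
cv2.imwrite("pics/t7.png",cv2.resize(b,None,fx=7,fy=7,interpolation=cv2.INTER_NEAREST))
m,ang,n=front_top("pics/top7.png",310,350,168,208); print("front top",m,ang,n,"u:",np.dot(m,u))
E
```

```text
19.3917 14.510895306516401 [540.96 131.31 117.42] [-1.95  7.24 10.58] [1.81 0.3  0.08]
kin edge u 305.6418198856179
front top (np.float32(591.996), np.float32(-211.80562)) 10.143604 40 u: 307.5659265173976
```

View pics/s7.png

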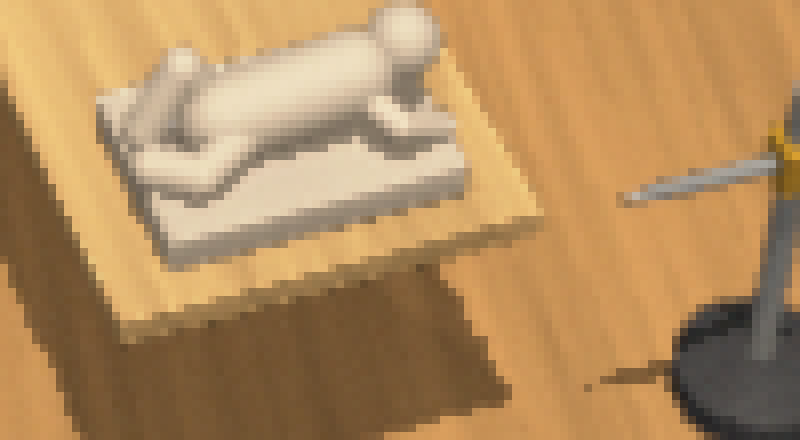

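View pics/t7.png

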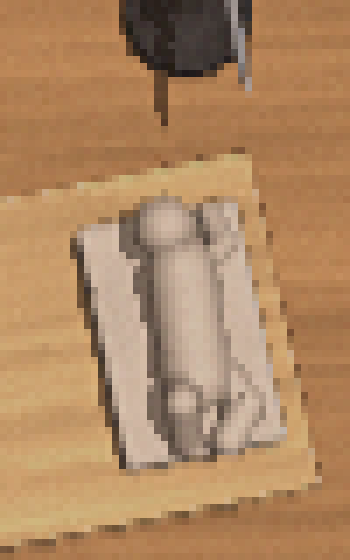

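```bash
python3 - <<'E'
from edge import *
S=lambda x,y:(x/8+310-.5,y/8+255-.5); T=lambda x,y:(x/7+300-.5,y/7+135-.5)
v=np.array([-u[1],u[0]])
def rep(n,c,t):
    c=[onz(n,q,112)[:2] for q in c]; t=onz(n,t,112)[:2]; m=np.mean(c,0)
    print(n,c,"len",np.linalg.norm(c[0]-c[1]),"mid",m,"needle",t,"gap u",(t-m)@u,"lateral corner",(t-c[1])@v, "edge ang",np.degrees(np.arctan2(*(c[1]-c[0])[::-1])))
rep("side",[S(119,325),S(543,213)],S(620,200))
rep("top",[T(321,482),T(251,152)],T(249,90))
E
```

```text
side [array([ 538.8 , -219.61]), array([ 675.55, -192.81])] len 139.35350240619817 mid [ 607.17 -206.21] needle [ 700.39 -190.74] gap u 0.2932638454687017 lateral corner 24.83972652133797 edge ang 11.088922715043672
top [array([ 542.09, -222.04]), array([ 677.1 , -195.86])] len 137.5252533675151 mid [ 609.6  -208.95] needle [ 702.76 -195.43] gap u 2.20809018538037 lateral corner 25.369591499058288 edge ang 10.97187247563556
```

```bash
python3 - <<'E'
from edge import *
for n,x0,x1,y0,y1,ax in(("top",328,342,138,151,1),("side",384,402,272,286,0)):
    im=np.mean([cv2.cvtColor(cv2.imread(f"pics/{n}{k}.png"),cv2.COLOR_BGR2HSV)[y0:y1,x0:x1,1].astype(float) for k in (4,5,6,7)],0)
    print(n); print(im.astype(int))
for y in range(168,208,4):
    print(y,cv2.imread("pics/top7.png")[y,330:350,2])
for x in range(330,376,5):
    print(x,cv2.imread("pics/side7.png")[275:300,x,2])
E
```

```text
top
[[ 43  42  47  44  57  23  31  83 141 138 135 137 137 137]
 [ 40  43  45  52  51  24  11 100 141 136 136 136 138 135]
 [ 43  49  49  49  53  29  12 144 139 138 136 138 137 137]
 [ 41  52  49  56  59  28  13 140 143 138 141 139 138 139]
 [ 45  47  45  46  51  32  11 114 138 137 136 138 138 138]
 [ 44  43  39  39  53  87  10 100 139 135 134 135 137 136]
 [ 44  39  49 120 140 143   7  98 137 137 138 136 137 137]
 [ 72 123 122 136 136 142  41  95 140 137 139 134 138 136]
 [140 138 138 138 138 142  98  38 142 138 137 136 135 135]
 [135 137 136 137 134 140 137  34 142 139 136 137 136 135]
 [136 136 136 135 136 136 141 110 137 136 136 136 135 135]
 [136 136 135 136 135 135 136 139 137 136 136 134 135 139]
 [137 136 139 137 136 139 137 139 138 135 136 135 138 135]]
side
[[143 144 144 145 145 145 145 146 145 144 144 143 143 143 146 144 145 145]
 [143 146 144 145 145 144 144 146 145 143 144 143 144 143 145 146 146 145]
 [144 144 145 144 146 144 145 144 146 144 145 144 145 146 147 148 145 144]
 [144 144 143 145 144 143 143 144 146 145 146 146 146 144 140 133 117  91]
 [146 146 144 145 145 1
[... 1967 characters left out ...]
 232 232 231 228 150 153 168
 121 115 119 116 117 115 114]
350 [229 227 228 228 230 216 161 146 157 215 221 222 226 231 162 147 131 117
 116 117 118 116 116 116 115]
355 [229 229 229 230 191 159 148 145 222 227 229 231 193 153 142 101 112 112
 113 114 112 112 113 116 114]
360 [229 231 229 171 153 146 158 210 212 216 219 151 142 147 131 131 128 129
 123 122 120 120 119 116 114]
365 [229 218 169 153 161 213 222 222 222 221 156 144 168 200 195 133 115 114
 117 116 117 111 108 108 116]
370 [233 233 230 227 229 228 226 221 175 143 146 193 200 203 203 207 209 213
 215 217 219 214 143 131 132]
375 [198 209 227 237 236 234 232 165 159 173 196 196 194 193 192 191 192 195
 199 202 200 205 204 206 205]
```

```bash
python3 - <<'E'
from edge import *
for n,e,t in(("top",(340.15,179.8),(335.05,148.2)),("side",(350.9,288.1),(387.4,279.4))):
    e=onz(n,e,112)[:2];t=onz(n,t,112)[:2]; print(n,e,t,(t-e)@u, e@u,t@u)
    for da in(-80,-81): 
        w=np.array([np.cos(np.radians(da)),np.sin(np.radians(da))]);print(da,(t-e)@w)
print(tri((350.9,288.1),(340.15,179.8)),tri((387.4,279.4),(335.05,148.2)))
E
```

```text
top [ 609.23 -208.42] [ 700.32 -195.33] 2.282276634349209 307.10629854045624 309.38857517480545
-80 2.924419182557681
-81 1.3188640283925028
side [ 606.35 -206.32] [ 701.45 -190.55] 0.3155078533114591 304.5469313337438 304.86243918705526
-80 0.988472378527446
-81 -0.6939575171089399
(array([ 607.4 , -207.95,  114.06]), np.float64(2.9783178656038505)) (array([ 699.56, -194.66,  116.72]), np.float64(0.6187197898813803))
```

The gap is 2.3 mm by the top view and by triangulation, and 0.3 mm by the side view. The mean with the kinematics is about 1.6 mm, so I close that.

```bash
python3 - <<'E'
from edge import *
from station import robot,effector,optics
p=np.array([511.8,297,115.7])
e0=robot.get_obs()["eef_pos"]
robot.line_to(p+np.r_[u,0]*171.8,vel=15); robot.pause(0.4); o=robot.get_obs()
print(o["clock"],o["finger_gap"],o["eef_pos"],(o["eef_pos"]-e0)[:2]@u,o["ft_force"])
for n in("side","top"): cv2.imwrite(f"pics/{n}8.png",optics.read_camera(n))
m,ang,n=front_top("pics/top8.png",310,350,168,205); print("front top",m,ang,n,"u:",np.dot(m,u))
a=cv2.imread("pics/side8.png")[150:420,230:430];b=cv2.imread("pics/top8.png")[110:260,150:450]
cv2.imwrite("pics/s8.png",cv2.resize(a,None,fx=2.2,fy=2.2,interpolation=cv2.INTER_CUBIC))
cv2.imwrite("pics/t8.png",cv2.resize(b,None,fx=2.6,fy=2.6,interpolation=cv2.INTER_CUBIC))
E
```

```text
20.1583 14.926616958282125 [541.18 129.94 117.45] 1.3788185511428364 [-1.6   9.77  9.73]
front top (np.float32(592.376), np.float32(-212.93655)) 10.481361 37 u: 308.744397543212
```

View pics/s8.png

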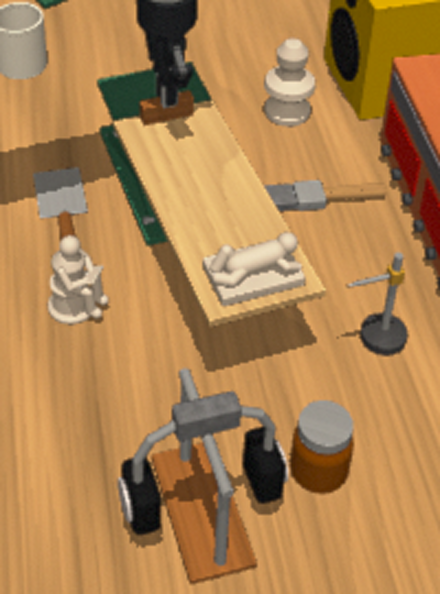

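View pics/t8.png

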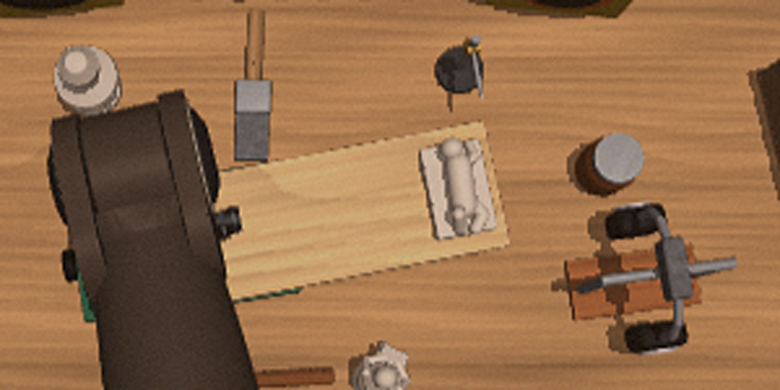

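The board is flat and held at the mark: front edge u = 308.7 against the needle's 309.4 in the top view. The headphones hang level and the bystanders are unmoved, so I'm handing in.

```bash
python3 - <<'E'
from station import robot,job_done
job_done(); o=robot.get_obs(); print(o["clock"],o["eef_pos"],o["ft_force"])
E
```

```text
the job is handed in; nothing more can be done
the job is handed in; nothing more can be done
```

The headphones hang on the rail and the board is out at the needle, still held by its batten. I handed the job in at about 20 s on the robot clock.

- **Headphones:** They hang level over the bar with a cup on each side. Contact came at the predicted height, and they had not moved in the last pictures.
- **Board:** I pinched it by the batten and slid it about 169 mm along the stand's axis. It stayed flat, with the gripper at a constant height, 14–15 mm finger gap and about 10 N of downward press at the end.
- **Bystanders:** They look unmoved in the last pictures.

**Edge against needle:** the last checks disagreed slightly. Before the final move the top view and triangulation gave a 2.3 mm gap and the side view 0.3 mm. I moved 1.4 mm, about the mean. The edge should therefore be within about 1 mm of the needle, or 0.7–0.9 mm short by the top view and about 1 mm past by the side view. Triangulation put the needle tip about 5 mm above its stated height, so I trusted the side view less. The stand's direction also matters, at about 1.6 mm per degree; the two fits I used differed by 0.2°.

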